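# Enable the microscope's lamp supply with its key

## Robot

A 6-joint arm with a two-finger parallel gripper is mounted at the origin on the work surface. World frame = base frame: x ahead of the robot, y to its left, z up, the work surface at z = 0. Lengths are in m, angles in degrees, forces in N, time in s.
With the tool pointing down it reaches from about 0.35 to 0.875 m from the base axis. Payload 4.2 kg.
Tool frame: the origin (TCP) lies midway between the tips of the shut fingers; the grasp point (between the pads) lies 19 mm behind it; z points along the fingers, y is the line along which they close (so a half turn about z gives the same grasp; the last joint's range is limited). The gripper opens to 87 mm and grips with 3 to 60 N. Pads are 19 mm wide; open, the fingers measure 117 mm over their backs; the gripper's body (75 mm by 190 mm) begins 51 mm behind the grasp point.
Start: joints at [89.931, 22.042, 0.453, 0, -68.411, -14.817], TCP at [0.161, 0.604, 0.223] pointing down, gripper open.
Joint ranges: [-179.83, 179.83], [-69.29, 118.12], [-61.27, 80.66], [-181.25, 117.63], [-171.15, -9.14], [-177.46, 177.46]. Speed limits (degrees/s): [159.86, 159.86, 180, 180, 180, 180].

## Interface

Orientations are given as [roll, pitch, yaw] about the fixed x, y, z axes, in that order (R = Rz(yaw) Ry(pitch) Rx(roll)).
In Python, from workcell import env gives the robot as it stands. The module is installed in compiled form; this text tells all that it offers. Calls block until the motion is done:
- env.goto(position, orientation): joint-space move of the TCP to a pose.
- env.move_straight(position, rotation=None, rate=0.15, force_limit=None): straight line of the TCP; rotation=None keeps the orientation; rate is the mean speed in m/s. With force_limit (N) it stops when the force on the tool has changed by that much, and returns True; else False.
- env.set_joints(angles): joint-space move.
- env.gripper_to(opening, grasp_force=None): opening from 0.0 (shut) to 1.0 (fully open); grasp_force is the grip in N (None keeps the last); returns when the fingers have stopped.
- env.dwell(seconds).
- env.inverse_kinematics(position, orientation): joint angles nearest the present ones, or None.
- env.read_state(): the state.
- env.grab_frame(name): name is "side" or "top" or "wrist"; returns a dict with "image" (384x512x3 uint8, blue, green, red), "fx", "fy", "cx", "cy" (pixels), "position" and "orientation" of the camera in the world. Camera axes: x right, y up, looking along -z (the intrinsics and any distortion apply to the point x, -y, -z); pixel columns grow to the right and rows downward; lengths in m; the calibration is good to about 2 mm. A picture is of the moment at which its call begins. There is no depth.
A pose or a line that the arm cannot do raises env.Unreachable and nothing moves.
- env.close_job(): hands the job in; it is judged then, once.
Trained networks look in a picture, given as the dict that the camera call returned (one of the last four; its "shot" number tells which), for a name from the list of things; names that differ only in an ending like _2 or _b are one class to them, and where a whole thing is asked for, a point or a joint stands for the part that bears it (a point fixed in the world has none). Each returns a list of dicts, best first, with "score" (0 to 1); they miss things now and then, are a little off and sometimes report something else, mostly with a low value. They report only what shows in the picture. A call takes as long as a camera call. They do not tell look-alikes from the thing itself.
- env.search_frame(picture, thing): "xyz" ([x, y, z] in m, in world coordinates, good to about 4 mm: the middle of the surface that is visible of it).
- env.trace(picture, thing): "mask" (384x512 bool, what is visible of it).
The state is a dict: "clock": time; "joint_positions": joint angles; "qvel": joint speeds; "joint_torque": joint torques, N m; "position": TCP position; "tool_rot": TCP orientation; "force": force on the tool from outside, world axes, zero at the start; "wrist_torque": the same for the moment, N m; "opening": opening from 0.0 (shut) to 1.0 (fully open); "finger_force": force on a finger pad.
Only numpy, scipy, OpenCV 4.12 (cv2) and the standard library are available. Lean on these libraries where they do the work, as an engineer would, in place of code of your own. Each camera call takes 0.05 s, during which the arm holds its last target. There are 200 camera calls.

## Task

Take the key with the large round head out of the white block, push it all the way down into the key switch on top of the lamp power supply, and then turn it clockwise as far as it goes, to on. Leave the key upright in the switch, and leave the key with the small square head standing in the block.

Things in the scene. Friction and masses are not known exactly. Their poses are not given: they have to be found in the camera images.
- key: Key to use, 95 mm tall, 60 g, upright in a slot of a fixed white block (150x50x34 mm), tip 28 mm deep, leaning up to 3 deg. Head: black upright disc, diameter 44, 12 thick, centre 73 above the tip; blade steel, 20 wide, 6 thick, tip rounded. Origin: tip centre; z up to the head, x along the width, y through the thickness; same after half a turn. Grip across the 12 mm, 72 above the tip.
- spare: Other key, to be left alone: same blade, materials and frame, but a small square head (26 x 26 mm, 12 thick), 77 mm tall in all. It stands in the same block, 90 mm from the round-headed key, both with their widths along the line joining them; either key may be in either slot.
- keyway (a point): Key switch's mouth centre, on its axis at rim level, 79 mm above the bench: steel disc (52 mm) on a fixed white supply box (160x200, 75 high). The mouth, 40x27 at the rim, narrows over 14 mm to an upright slot 26x11, floor 40 below the rim. x along the slot, turning with it; z up. Key goes in tip down, width along the slot; home, its tip is 40 below this point, the head 11 above the rim.
- switch (a joint): Angle of the key switch, rad: 0 is off (start); it grows clockwise seen from above to a stop at 1.05 (60 deg), which is on. Takes about 0.06 N m and stays where it is left. The key has about 15 deg of play in the slot either way, so it must be turned about 75 deg, clockwise from above, to bring the switch to its stop.
Mind the look-alikes: they are no part of the job. What is shaped like the key but orange or red is not meant.

How it is judged (in metres and radians):
On the way:
1. the round-headed key is down in the switch, which is still off (z of key in the frame of keyway below -0.03 m and horizontal distance between key and keyway below 0.01 m and value of joint switch below 0.5 rad), for 0.1 s.
At the end, for the whole second after the job is handed in: The switch is turned on (past 0.85 rad of its 1.05), the round-headed key is left upright in it (within 20 degrees), its tip within 10 mm of the axis and at least 30 mm below the rim (40 mm is fully home), at rest (value of joint switch above 0.85 rad and z of key in the frame of keyway below -0.03 m and horizontal distance between key and keyway below 0.01 m and angle between key's own z axis and vertical below 0.35 rad and linear speed of key below 0.03 m/s); the robot touches nothing.
It fails at once if the key with the square head is shifted by more than 20 mm (distance of spare from where it was at the start of the episode above 0.02 m).
It also fails if it takes over 45 s, if anything falls off the work surface, if the arm or the gripper's body presses on something with over 40 N, if the wrist force passes 120 N, or if a joint passes its speed limit or range.

## Working session

There is one attempt and no reset: what is moved stays moved. The work goes in short steps, each a Python script; the robot and the scene stay as the last script left them, time stands still between calls to the robot, and variables do not carry over. Pictures are saved under pics/ and viewed, at most 10 in all, crops included, and the job is handed in when it is done.

```bash
mkdir -p pics; ls; python3 - <<'E'
from workcell import env
import cv2,numpy as np
ims=[]
for n in ["side","top"]:
    f=env.grab_frame(n); ims.append(f["image"])
    print(n,{k:np.round(f[k],4).tolist() for k in f if k not in("image",)})
    for t in ["key","spare","keyway","switch"]:
        try: print(t,[(np.round(d["xyz"],3).tolist(),round(d["score"],2)) for d in env.search_frame(f,t)][:5])
        except Exception as e: print(t,e)
    cv2.imwrite(f"pics/{n}.png",f["image"])
print(env.read_state())
E
```

```text
pics
side {'fx': 388.6528, 'fy': 388.6528, 'cx': 255.2836, 'cy': 187.1405, 'position': [0.461, 0.8179, 0.5654], 'orientation': [58.2472, -0.4249, -172.9161], 'shot': 1}
key [([0.447, 0.303, 0.073], 0.84), ([0.647, 0.299, 0.072], 0.73), ([0.588, 0.383, 0.066], 0.72), ([0.533, 0.294, 0.088], 0.53)]
spare []
keyway [([0.529, -0.152, 0.076], 0.7)]
switch [([0.533, -0.155, 0.078], 0.51)]
top {'fx': 407.4437, 'fy': 407.4437, 'cx': 254.4633, 'cy': 189.8655, 'position': [0.4847, 0.0503, 1.09], 'orientation': [3.7782, 0.213, -88.5612], 'shot': 2}
key [([0.449, 0.291, 0.086], 0.63), ([0.645, 0.285, 0.088], 0.61), ([0.536, 0.28, 0.093], 0.53), ([0.584, 0.374, 0.077], 0.51)]
spare []
keyway [([0.533, -0.141, 0.076], 0.79)]
switch [([0.533, -0.146, 0.076], 0.77)]
{'clock': 0.5, 'joint_positions': array([ 8.99307284e+01,  2.20427474e+01,  4.49249018e-01, -3.35131699e-03,
       -6.84106207e+01, -1.48151072e+01]), 'qvel': array([-0.00520042, -0.07778471, -0.01370516, -0.00889905, -0.00473787,
        0.01591443]), 'joint_torque': array([ 3.04137357e-04, -3.90073442e+01,  1.87447196e+01,  4.22073841e+00,
        1.49829243e-02, -4.77596041e-05]), 'position': array([0.16051368, 0.60398422, 0.22250701]), 'tool_rot': array([ 1.79995221e+02,  1.95927289e-03, -1.48856121e+01]), 'force': array([-0.56123361,  0.18236019, -0.52372691]), 'wrist_torque': array([ 0.01283669,  0.03776452, -0.04568238]), 'finger_force': 0.0, 'opening': 1.0025146856234863}
```

View pics/side.png

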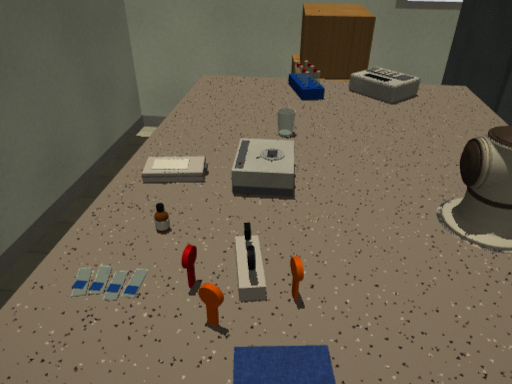

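View pics/top.png

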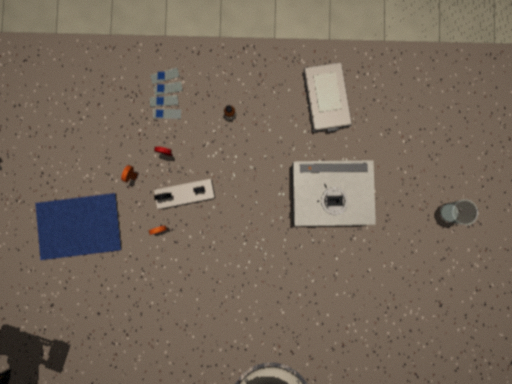

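Candidates in the side picture: red (190,262), orange (211,300) and orange (297,272) are look-alikes. The two black keys in the white block are at (251,257) and (248,231). In the top picture the near one (163,197) has the wider head, so it is probably the round one. I'll check this close up with the wrist camera.

```bash
cat > h.py <<'E'
from workcell import env
import cv2,numpy as np
from scipy.spatial.transform import Rotation as Ro
def cam(f): return Ro.from_euler('xyz',f["orientation"],degrees=True).as_matrix(),np.array(f["position"])
def ray(f,u,v):
    R,p=cam(f); d=R@np.array([(u-f["cx"])/f["fx"],-(v-f["cy"])/f["fy"],-1]); return p,d
def atz(f,u,v,z):
    p,d=ray(f,u,v); return p+d*(z-p[2])/d[2]
def proj(f,X):
    R,p=cam(f); c=R.T@(np.array(X)-p); return np.array([f["cx"]+f["fx"]*c[0]/-c[2],f["cy"]+f["fy"]*c[1]/c[2]])
E
python3 - <<'E'
from h import *
f=env.grab_frame("top")
a=atz(f,163,197,.09);b=atz(f,199,190,.075);print(a,b,np.linalg.norm(a-b))
S=[0.533,-0.143]
for y in (101,-79):
    print(y,[env.inverse_kinematics(p,[180,0,q]) for p,q in [([*a[:2],.06],y),([*S,.1],y),([*S,.1],y-90)]])
q=env.inverse_kinematics([a[0],a[1]-.02,.30],[180,0,-79]); 
env.goto([a[0],a[1]-.02,.30],[180,0,-79])
f=env.grab_frame("wrist");cv2.imwrite("pics/w1.png",f["image"]);print(f["position"],f["orientation"])
for t in("key","spare"): print(t,[(np.round(d["xyz"],3).tolist(),round(d["score"],2)) for d in env.search_frame(f,t)])
g=env.grab_frame("side")["image"][200:330,160:320];h=env.grab_frame("top")["image"][140:240,100:260]
cv2.imwrite("pics/c1.png",np.vstack([cv2.resize(g,(400,325),interpolation=2),cv2.resize(h,(400,250),interpolation=2)]))
E
```

```text
[0.52744614 0.28004879 0.09      ] [0.54782089 0.19422765 0.075     ] 0.08947289554245229
101 [array([ 43.48708006,  28.50890682, -15.02704335,   0.        ,
       -46.46404983, 147.51291994]), array([   1.81395199,   21.94205471,  -19.30900059,    0.        ,
        -48.7489447 , -170.81395199]), array([ 1.81395199e+00,  2.19420547e+01, -1.93090006e+01,  2.54444375e-14,
       -4.87489447e+01,  9.91860480e+01])]
-79 [array([ 43.48708006,  28.50890682, -15.02704335,   0.        ,
       -46.46404983, -32.48708006]), array([  1.81395199,  21.94205471, -19.30900059,   0.        ,
       -48.7489447 ,   9.18604801]), array([ 1.81395199e+00,  2.19420547e+01, -1.93090006e+01, -2.54444375e-14,
       -4.87489447e+01, -8.08139520e+01])]
[0.54168771 0.1867621  0.46193746] [-1.57690707e+01 -4.76459326e-02 -1.68902562e+02]
key [([0.585, 0.369, 0.077], 0.93), ([0.53, 0.278, 0.096], 0.8), ([0.648, 0.281, 0.086], 0.69), ([0.452, 0.293, 0.087], 0.57)]
spare [([0.557, 0.198, 0.084], 0.74)]
```

View pics/w1.png

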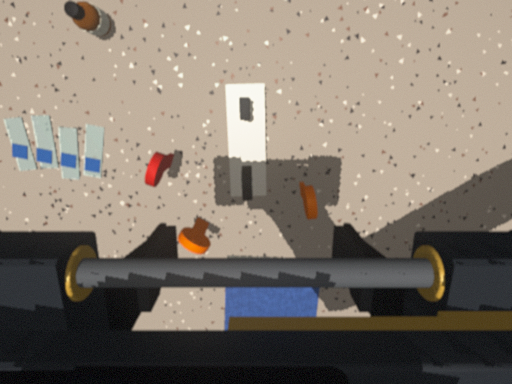

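The wrist view shows the block with two black keys. The head at (247,182) is longer, and the one at (246,109) is smaller, which the network calls "spare". Next is one close crop to confirm.

View pics/c1.png

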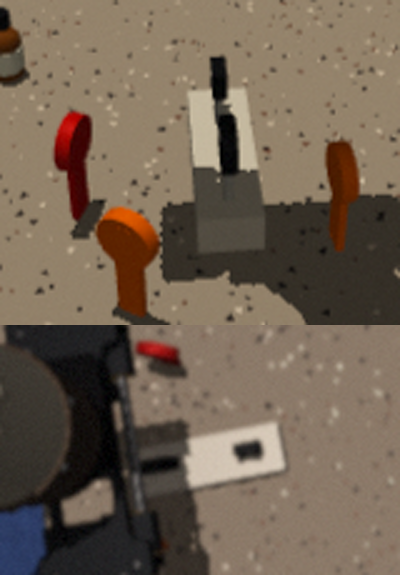

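```bash
python3 - <<'E'
from h import *
for n in("wrist","top","side"):
    f=env.grab_frame(n)
    for t in("key","spare"):
        for d in env.trace(f,t)[:5]:
            m=d["mask"].astype(np.uint8);ys,xs=np.nonzero(m)
            if len(xs)<5: continue
            col=f["image"][m>0].mean(0)
            r=cv2.minAreaRect(np.c_[xs,ys].astype(np.float32))
            if col.max()<60:
                c=(xs.mean(),ys.mean());print(n,t,round(d["score"],2),len(xs),np.round(r[0],1),np.round(r[1],1),round(r[2],1),"z.1",np.round(atz(f,*r[0],.1),4),"z.079",np.round(atz(f,*r[0],.079),4))
    if n!="side":
        # white block/supply rects
        g=f["image"].min(2)
        m=cv2.morphologyEx((g>195).astype(np.uint8),cv2.MORPH_OPEN,np.ones((3,3)))
        for c in cv2.findContours(m,0,2)[0]:
            if cv2.contourArea(c)>150:
                r=cv2.minAreaRect(c);p=cv2.boxPoints(r);z=.034
                print(n,"white",np.round(r[0]),np.round(r[1]),r[2],np.round([atz(f,*q,z)[:2] for q in p],3).tolist())
    if n=="top":
        cv2.imwrite("pics/s1.png",cv2.resize(f["image"][145:240,280:390],None,fx=5,fy=5,interpolation=2))
        for d in env.trace(f,"switch")[:2]:
            ys,xs=np.nonzero(d["mask"]);r=cv2.minAreaRect(np.c_[xs,ys].astype(np.float32));print("switch",d["score"],r,atz(f,*r[0],.079))
E
```

```text
wrist key 0.74 331 [247.  182.5] [33. 10.] 90.0 z.1 [0.5328 0.2772 0.1   ] z.079 [0.5323 0.2825 0.079 ]
wrist white [245. 122.] [77. 39.] 89.13194274902344 [[0.583, 0.17], [0.534, 0.16], [0.513, 0.258], [0.565, 0.269]]
top key 0.39 98 [163.5 195.3] [ 6.7 15.3] 78.7 z.1 [0.5312 0.2768 0.1   ] z.079 [0.5322 0.2816 0.079 ]
switch 0.85 ((334.0, 200.0), (20.0, 20.0), 90.0) [ 0.53105558 -0.14216349  0.079     ]
side key 0.75 177 [251.3 261.9] [31.9  6.5] 83.7 z.1 [0.5268 0.3169 0.1   ] z.079 [0.5298 0.2942 0.079 ]
side spare 0.65 124 [247. 234.] [22.  6.] 90.0 z.1 [0.5451 0.2416 0.1   ] z.079 [0.5489 0.2156 0.079 ]
side spare 0.27 187 [251.  261.9] [32.1  6.7] 85.2 z.1 [0.5273 0.3168 0.1   ] z.079 [0.5302 0.2942 0.079 ]
```

View pics/s1.png

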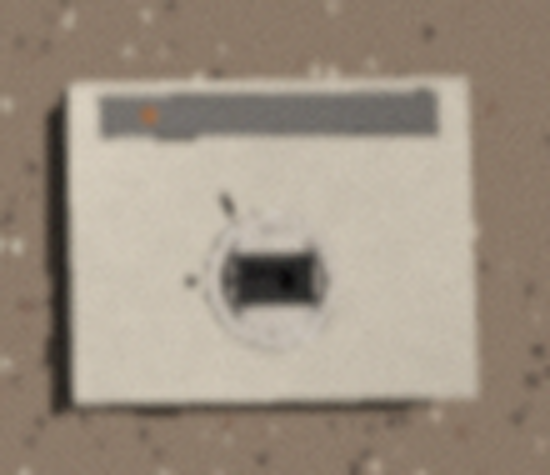

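The round-headed key is confirmed: it is the near one, at about (0.532, 0.279). I'll grasp it, lift it, and move to just short of the switch to look.

```bash
python3 - <<'E'
from h import *
print(env.read_state()["clock"])
env.gripper_to(.5,40)
K=[0.5322,0.2795]
env.goto([*K,.16],[180,0,-79])
print(env.move_straight([*K,.059],rate=.12,force_limit=15))
env.gripper_to(0,40);s=env.read_state();print(s["opening"],s["finger_force"],s["position"],s["force"])
print(env.move_straight([*K,.16],rate=.12))
env.goto([.531,-.07,.24],[180,0,-88])
s=env.read_state();print(s["clock"],s["opening"],s["position"],s["force"])
f=env.grab_frame("wrist");cv2.imwrite("pics/w2.png",f["image"])
for t in("keyway","switch"):print([(np.round(d["xyz"],4),d["score"]) for d in env.search_frame(f,t)])
E
```

```text
3.15
False
0.13326071239692286 39.99803957529366 [0.53255719 0.27972238 0.05914152] [1.24696468 0.2922755  0.47840542]
False
8.7333 0.1297479309743466 [ 0.5311322  -0.06925049  0.23952602] [-0.22366     0.89255983 -0.32750282]
[(array([ 0.531 , -0.1442,  0.0743]), 0.77)]
[(array([ 0.5323, -0.1431,  0.0809]), 0.96)]
```

View pics/w2.png

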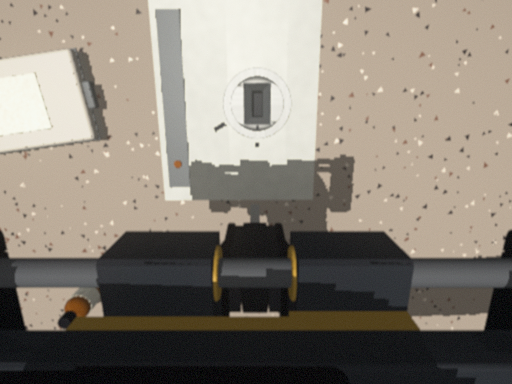

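The switch disc is centred near (257,103), with its slot vertical in the image, in line with the tool. I'll compute its pose and insert with a force guard.

```bash
python3 - <<'E'
from h import *
f=env.grab_frame("wrist")
c=atz(f,257,103,.079);a=atz(f,257.5,85,.079);b=atz(f,257,121,.079)
l=atz(f,165,200,.075);l2=atz(f,150,5,.075);r=atz(f,314,200,.075);r2=atz(f,322,5,.075)
an=lambda p,q:np.degrees(np.arctan2(*(q-p)[1::-1]))
yaw=(an(l,l2)+an(r,r2))/2
print(c,an(l,l2),an(r,r2),an(l,r)-90)
t=env.search_frame(f,"switch")[0]["xyz"]
S=np.array([c[0],(c[1]+-.1425)/2]);print(S,t)
yaw=float(np.clip(yaw,-93,-84))
env.goto([*S,.165],[180,0,yaw])
st=env.move_straight([*S,.139],rate=.1,force_limit=8)   # tip ~ 7 mm above the rim
print(st,env.read_state()["position"],yaw)
g=env.grab_frame("side");cv2.imwrite("pics/s2.png",cv2.resize(g["image"][100:200,220:320],(500,500),interpolation=2))
print(proj(g,[*S,.086]),proj(g,[*S,.079]),env.read_state()["clock"])
E
```

```text
[ 0.53146542 -0.14444036  0.079     ] -88.09352497971283 -87.19005819961484 -267.90547411041604
[ 0.53146542 -0.14347018] [0.5315, -0.1466, 0.081]
False [ 0.5321571  -0.14290475  0.13984925] -87.64179158966382
[271.64818102 151.32872402] [271.57331766 153.60393428] 9.9417
```

View pics/s2.png

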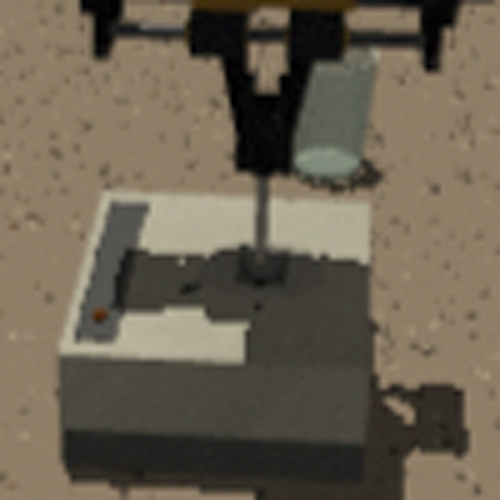

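The blade tip shows at about (272,151) in the full frame, right over the mouth and as predicted (271.6,151.3). Inserting.

```bash
python3 - <<'E'
from h import *
S=[.53146,-.14347];
st=env.move_straight([*S,.091],rate=.04,force_limit=20)
s=env.read_state();print(st,s["position"],s["force"],s["wrist_torque"],s["clock"],s["opening"],s["finger_force"])
g=env.grab_frame("side");cv2.imwrite("pics/s3.png",cv2.resize(g["image"][100:200,220:320],(500,500),interpolation=2))
E
```

```text
False [ 0.53159582 -0.14399316  0.09189691] [-0.22988328 -3.42411798  4.75787063] [-1.43788618  0.3532757  -0.0047177 ] 11.2917 0.1309889880537374 39.99947025440633
```

View pics/s3.png

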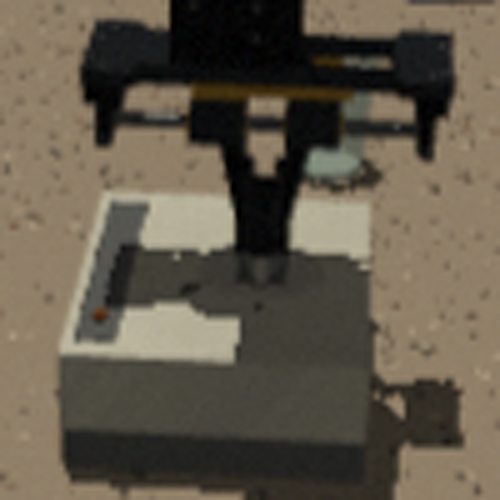

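The key is down in the slot and the forces are low. I'll press lightly to seat it, then turn in steps while watching the torque.

```bash
python3 - <<'E'
from h import *
p=env.read_state()["position"]
print(env.move_straight([p[0],p[1],.087],rate=.02,force_limit=15))
s=env.read_state();z=s["position"][2];print(s["position"],s["force"])
env.move_straight([p[0],p[1],z+.001],rate=.02)
for d in (12,24,36,48,58,66,70,74,77,80):
    env.goto([p[0],p[1],z+.001],[180,0,-87.6-d]); s=env.read_state()
    print(d,np.round(s["position"],4),np.round(s["tool_rot"][2],1),np.round(s["force"],1),np.round(s["wrist_torque"],2),s["clock"])
    if d>60 and abs(s["wrist_torque"][2])>1.0: break
E
```

```text
True
[ 0.53184146 -0.14441608  0.09187515] [-1.51060374  0.40883269  5.33652984]
12 [ 0.5305 -0.1442  0.0924] -99.4 [-2.  -4.2  0.2] [-1.39  0.49  0.04] 12.125
24 [ 0.5305 -0.144   0.0924] -111.3 [-2.6 -4.2 -0.6] [-1.16  0.74 -0.01] 12.4417
36 [ 0.5304 -0.1438  0.0924] -123.3 [-3.9 -2.3 -0.6] [-0.78  1.18  0.01] 12.7583
48 [ 0.5303 -0.1436  0.0924] -135.3 [-5.  -0.8  0.7] [-0.11  1.74  0.04] 13.075
58 [ 0.5302 -0.1434  0.0924] -145.3 [-5.2  0.6  1.6] [0.19 1.69 0.02] 13.3667
66 [ 0.5302 -0.1433  0.0924] -153.3 [-4.8  0.   1.4] [0.47 1.79 0.03] 13.625
70 [ 0.5302 -0.1431  0.0924] -157.3 [-4.6  1.7  0.9] [0.62 1.77 0.06] 13.875
74 [ 0.5301 -0.143   0.0923] -161.3 [-6.5  1.7  1.8] [0.73 1.77 0.07] 14.125
77 [ 0.5301 -0.1428  0.0923] -164.3 [-5.9  2.8  1.7] [1.   1.87 0.14] 14.375
80 [ 0.5301 -0.1426  0.0924] -167.2 [-5.8  3.7  1.9] [1.34 1.94 0.42] 14.625
```

The torque jumps from 0.07 to 0.42 N m at 77–80 deg, so the switch is at its stop. I'll release, rise, and verify.

```bash
python3 - <<'E'
from h import *
env.gripper_to(.45)
p=env.read_state()["position"]
env.move_straight([p[0],p[1],.22],rate=.1)
env.goto([.45,-.10,.33],[180,0,-160])
env.dwell(.3)
f=env.grab_frame("top");g=env.grab_frame("side")
a=cv2.resize(f["image"][145:245,280:380],(390,390),interpolation=2);b=cv2.resize(g["image"][100:200,220:320],(390,390),interpolation=2)
cv2.imwrite("pics/e1.png",np.hstack([a,b]))
w=env.grab_frame("wrist");cv2.imwrite("pics/e2.png",w["image"])
for q in(f,g,w):print([(np.round(d["xyz"],3),round(d["score"],2)) for d in env.search_frame(q,"key")[:6]])
print(env.read_state()["clock"],env.read_state()["force"])
E
```

```text
[(array([0.588, 0.374, 0.079]), 0.73), (array([0.646, 0.283, 0.086]), 0.59), (array([ 0.535, -0.144,  0.125]), 0.5)]
[(array([0.647, 0.299, 0.071]), 0.79), (array([0.447, 0.303, 0.074]), 0.76), (array([ 0.534, -0.138,  0.11 ]), 0.64), (array([0.587, 0.386, 0.067]), 0.64)]
[(array([0.448, 0.288, 0.039]), 0.65), (array([ 0.524, -0.142,  0.124]), 0.63), (array([0.587, 0.374, 0.018]), 0.42)]
18.0583 [ 0.76824222 -1.10315611  0.32700029]
```

View pics/e1.png

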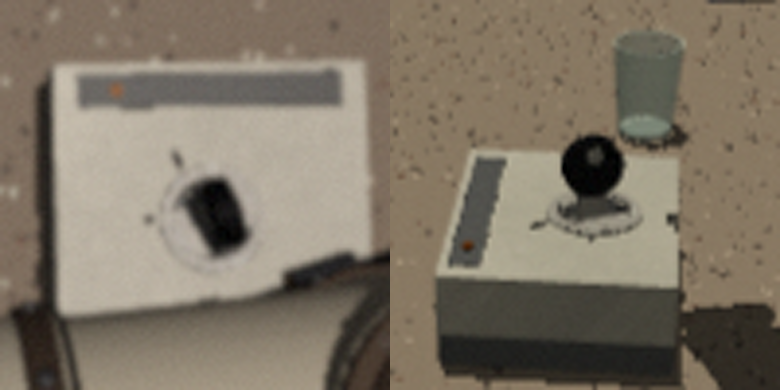

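View pics/e2.png

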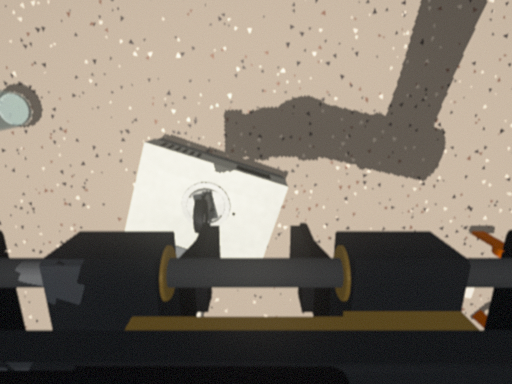

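The key stands upright in the switch. The slot has turned about 60 deg and points at the "on" mark, and the robot is clear. Handing in.

```bash
python3 -c "
from workcell import env
print(env.close_job())"
```

```text
the job is handed in; nothing more can be done
None
```

I handed the job in: the round-headed key is upright in the switch and turned clockwise to its stop (on), and I never touched the square-headed key; the hand-in reported no verdict.

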